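Wind the tilting specimen stage up one division and clamp it

ROBOT

A 6-joint arm with a two-finger parallel gripper is mounted at the origin on the work surface. World frame = base frame: x ahead of the robot, y to its left, z up, the work surface at z = 0. Lengths are in mm, angles in rad, forces in N, time in s.
With the tool pointing down it reaches from about 350 to 850 mm from the base axis. Payload 8.1 kg.
Tool frame: the origin (TCP) lies between the finger pads; the fingertips stand arm.tip_extent ahead of it and the grasp point (between the pads) lies 11 mm behind it (arm.tip_extent is the distance from the TCP to the fingertips, in mm); z points along the fingers, y is the line along which they close (so a half turn about z gives the same grasp; the last joint's range is limited). The gripper opens to 93 mm and grips with 3 to 60 N. Pads are 15 mm wide; open, the fingers measure 128 mm over their backs; the gripper's body (75 mm by 188 mm) begins 65 mm behind the grasp point.
Start: joints at [-0.085, 0.13, 1.488, -0, 1.523, -0.085], TCP at [600.004, 0.022, 226.635] pointing down, gripper open.
Joint ranges: [-2.96, 2.96], [-0.89, 2.26], [0.02, 2.5], [-1.34, 4.48], [0, 2.73], [-2.66, 2.66]. Speed limits (rad/s): [2.39, 2.39, 2.79, 3.14, 3.14, 3.14].

INTERFACE

Orientations are given as a rotation vector (axis times angle).
In Python, from rig import arm, snapshot, ticket, nets gives the robot as it stands.
- The arm moves only by the shell command python3 -m inch 'ROWS' [OPENING] [FORCE]. ROWS is JSON, a list of rows, each an object with "offset": the shift along the tool's x, y, z in cm, a list of three; "twist": the turn about the tool's z in degrees. A call has 1 to 10 rows; each row shifts and turns the commanded pose from where the row before left it, along the tool's axes as they then stand; what a row does not reach is not made up. A row lasts 1/12 s, in which the tool goes at most 41.7 mm and 7.16 degrees, less where a joint would pass 70% of its speed; a pose out of reach is approached as far as the arm can. A call with a gripper value outside its range is refused whole. OPENING is the finger opening in cm, from 0 to 9.3, set as the call begins (- or left out, the last holds). The fingers move at their own pace and stop on an object; FORCE is the grip in N (left out, the last holds). Time passes only in rows, so rows that do not move let the fingers close. It gives the time, the measured TCP pose, the force, the opening and the grip force at its end, in the units of the state.
- arm.get_state(): the state, without advancing time (a new reading comes with each control period).
- snapshot(name): name is "scene" or "side" or "wrist"; returns a dict with "pixels" (400x640x3 uint8, red, green, blue), "depth" (400x640 float32, mm along the optical axis (not along the pixel's ray), 0 where there is no reading), "camera_matrix" (3x3 intrinsics, pixels), "rvec" (rotation vector, rad) and "tvec" (3), from world to camera coordinates, as OpenCV has them; the wrist camera has in their place "mount" (4x4, takes a point from camera to tool coordinates, whose origin is the TCP and whose axes are the flange's). Camera axes: x right, y down, z forward; pixel columns grow to the right and rows downward; lengths in mm; the calibration is good to about 2 mm. A picture is of the moment at which its call begins: read the wrist's pose just before it.
- ticket.job_done(): hands the job in; it is judged then, once.
Trained networks look in a picture, given as the dict that the camera call returned (one of the last four; its "shot" number tells which), for a name from the list of things; names that differ only in an ending like _2 or _b are one class to them, and where a whole thing is asked for, a point or a joint stands for the part that bears it (a point fixed in the world has none). Each returns a list of dicts, best first, with "confidence" (0 to 1); they miss things now and then, are a little off and sometimes report something else, mostly with a low value. They report only what shows in the picture. A call takes as long as a camera call.
- nets.spot_in(picture, query): "point" ([x, y, z] in mm, in world coordinates, good to about 4 mm: the middle of the surface that is visible of it).
The state is a dict: "t": time; "qpos": joint angles; "qvel": joint speeds; "joint_torque": joint torques, N m; "tcp_pos": TCP position; "tcp_rot": TCP orientation; "force": force on the tool from outside, world axes, zero at the start; "moment": the same for the moment, N m; "width": finger opening in mm; "gripper_force": force on a finger pad.
Only numpy, scipy, OpenCV 4.12 (cv2) and the standard library are available. Lean on these libraries where they do the work, as an engineer would, in place of code of your own. Each camera call takes 0.05 s, during which the arm holds its last target. There are 200 camera calls.

TASK

The specimen tray of the tilting stage hangs about one division (some eight degrees) down on its far side. Wind it up with the crank handle on the worm-drive handwheel, clockwise seen from above, several turns, until the drive comes fully home against its stop. The tray is then only roughly level, so go by the feel of the stop, and do not force the handwheel against it. Then swing the clamp lever all the way over to its locked end and let go; wind only by the handwheel and leave the tray and everything else on the bench alone.

Things in the scene. Friction and masses are not known exactly. Their poses are not given: they have to be found in the camera images.
- base: fixed grey base plate of the tilting stage, 200 x 280 x 14 mm; origin at the centre of its underside. Own axes: x away from the robot at zero yaw, y left, z up; yaw up to 0.4 rad either way. It carries a grey worm box (56 x 52 mm, 86 mm high) with the handwheel on top at (0, 95) mm, the tilting tray at (0, -20) mm and the clamp lever at the right.
- wheel_axis (a point): centre of the handwheel's upper face, on its vertical axis, 110 mm above the bench. The handwheel is a level aluminium disc of 92 mm diameter, 10 mm thick, higher than the parts around it. Turned clockwise seen from above it raises the tray: 150 turns of the worm for one of the tray; 2.8 to 4 turns are needed in all.
- wheel: the handwheel with its handle; origin on its axis 100 mm above the bench. It may have up to a quarter turn of free play on the worm at first, the tray not moving. It then runs with about 3 N at the handle; at the stop (worm angle 0) the push rises by 2 to 3 N per mm of travel. Over 15 N of push along the circle strains the worm. Self-locking: it stays where it is left.
- handle_mid (a point): middle of the upright black crank handle on the handwheel: a cylinder of 16 mm diameter, 113 to 153 mm above the bench, its centre line 35 mm from wheel_axis; this point is on the centre line at 134 mm. It spins freely on its own axis, so it can be gripped from above and carried round without turning the gripper. Its bearing at the start is random.
- tray_top (a point): centre of the upper face of the aluminium specimen tray, 130 mm (x) x 96 mm (y) with a clear dish clipped on it; it tilts about an axis along the base's y, 62 mm above the bench, this point 8 mm above that axis. Its z axis is the tray's normal: at the stop within 0.012 rad of vertical (the trim differs each time and stays put); at the start the far (+x) edge is 0.105 to 0.17 rad low.
- clamp_pivot (a point): vertical hinge axis of the clamp lever, 45 mm above the bench, at (40, -112) mm on the base.
- clamp_knob (a point): middle of the free part of the upright black knob at the end of the flat steel clamp lever: a cylinder of 18 mm diameter that stands from 41 to 83 mm above the bench, its centre line 64 mm from clamp_pivot; this point is 62 mm above the bench. The lever's bar is 16 mm wide and its top is 49 mm above the bench.
- clamp (a joint): angle of the clamp lever: 0 open (lever points to the base's -y, to the right), grows as the knob swings clockwise seen from above, towards the robot, to 1.2 rad at its end stop (locked). Starts between 0 and 0.2. It moves with about 2.5 N at the knob and stays where it is left.

How it is judged (in metres and radians):
On the way, in this order (a step that is already met when the one before it is completed fails the run):
1. the tray is wound up fully home: the worm within 0.15 rad of its stop, where its angle is 0 (value of joint worm above -0.15 rad), for 0.3 s.
2. the clamp lever is swung over to its locked end (value of joint worm above -0.15 rad and value of joint clamp above 1.05 rad), for 0.2 s.
At the end, for the whole second after the job is handed in: the worm is within 0.15 rad of its stop (tray wound fully home) and the clamp lever stands still beyond 1.05 rad (locked end 1.2) (all of step 2 and velocity of joint clamp below 0.05 rad/s); the robot touches nothing.
It fails at once if the handwheel is forced against the stop: over 15 N of push along its circle at the handle, which twists the drive shaft by 0.175 rad (value of joint drive above 0.175 rad).
It fails at once if the clamp lever is moved over before the tray is home (value of joint clamp above 0.5 rad and value of joint worm below -0.5 rad).
It fails at once if the tray is pushed directly (contact force between any of the fingers, the arm and tray above 2 N).
It fails at once if something else on the bench is disturbed (distance of any of dish, red_jar, vial, white_bottle, beaker, pill_jar, forceps from where it was at the start of the episode above 0.02 m).
It also fails if it takes over 72 s, if anything falls off the work surface, if the arm or the gripper's body presses on something with over 40 N, if the wrist force passes 120 N, or if a joint passes its speed limit or range.

## Working session

There is one attempt and no reset: what is moved stays moved. The work goes in short steps, Python scripts to look and compute and a shell command to move; the robot and the scene stay as the last step left them, time stands still between calls to the robot, and variables do not carry over. Pictures are saved under pics/ and viewed, at most 10 in all, crops included, and the job is handed in when it is done.

```bash
ls; mkdir -p pics; cat > h.py <<'E'
import numpy as np, cv2
from rig import arm, snapshot, ticket, nets
def R(v): return cv2.Rodrigues(np.array(v,float))[0]
def proj(s,P):
    return cv2.projectPoints(np.array(P,float).reshape(-1,3),np.array(s["rvec"],float),np.array(s["tvec"],float),np.array(s["camera_matrix"],float),None)[0].reshape(-1,2)
def cloud(s):
    K=np.array(s["camera_matrix"]);d=s["depth"];v,u=np.mgrid[:d.shape[0],:d.shape[1]]
    c=np.stack([(u-K[0,2])*d/K[0,0],(v-K[1,2])*d/K[1,1],d],-1)
    return (c-np.array(s["tvec"]).ravel())@R(s["rvec"])
E
python3 - <<'E'
from h import *
st=arm.get_state();print(st["t"],st["tcp_pos"],st["tcp_rot"],arm.tip_extent,R(st["tcp_rot"]).round(3))
for n in ("scene","side"):
    s=snapshot(n);cv2.imwrite(f"pics/{n}.png",s["pixels"][...,::-1])
    for q in ("base","wheel","wheel_axis","handle_mid","tray_top","clamp_pivot","clamp_knob"):
        r=nets.spot_in(s,q);print(n,q,[(np.round(x["point"]),round(x["confidence"],2)) for x in r[:2]])
E
```

```text
pics
0.0 [5.99456495e+02 7.41826608e-02 2.25610545e+02] [-2.22044020e+00 -2.22048793e+00  1.80438553e-03] 8.0 [[-0.     1.    -0.002]
 [ 1.     0.     0.   ]
 [ 0.    -0.002 -1.   ]]
scene base [(array([580.,   8.,  11.]), 0.72)]
scene wheel [(array([560.,  98., 111.]), 0.65)]
scene wheel_axis [(array([577.,   5.,  14.]), 0.94)]
scene handle_mid []
scene tray_top [(array([572., -24.,  63.]), 0.55)]
scene clamp_pivot [(array([581.,   4.,   8.]), 0.65)]
scene clamp_knob [(array([ 572., -145.,   48.]), 0.93)]
side base [(array([540., -43.,  17.]), 0.7)]
side wheel [(array([552.,  78., 109.]), 0.58)]
side wheel_axis [(array([544., -44.,  18.]), 0.98)]
side handle_mid [(array([562.,  63., 137.]), 0.62)]
side tray_top [(array([542., -32.,  79.]), 0.61), (array([546., -44.,  15.]), 0.56)]
side clamp_pivot [(array([543., -46.,  17.]), 0.95), (array([ 560., -171.,   52.]), 0.4)]
side clamp_knob [(array([ 564., -172.,   52.]), 0.81)]
```

View pics/scene.png

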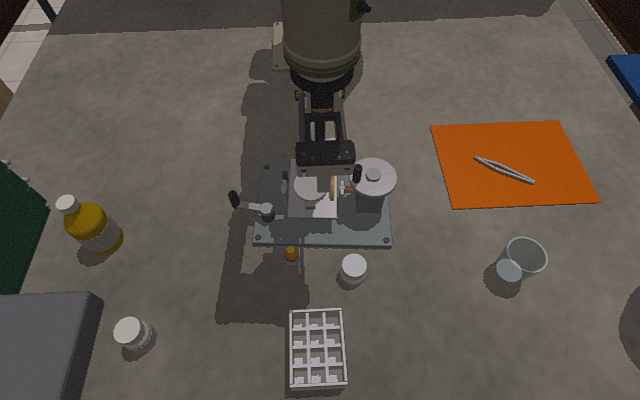

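View pics/side.png

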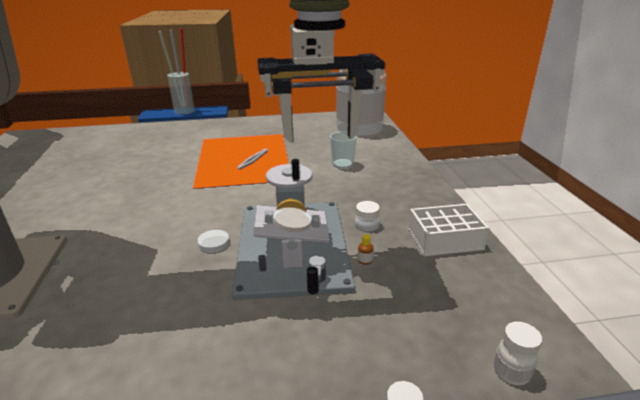

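The scene view (camera opposite the robot) shows the handwheel at (372,178), its handle at (357,173) and the clamp knob at (234,200). The side view shows the handle at (295,168) and the knob at (312,280). I'll refine these with depth.

```bash
python3 - <<'E'
from h import *
from scipy.optimize import least_squares
for n in ("scene","side"):
    s=snapshot(n);P=cloud(s).reshape(-1,3);C=s["pixels"].reshape(-1,3).astype(int)
    ok=s["depth"].ravel()>0
    near=ok&(np.hypot(P[:,0]-560,P[:,1]-85)<90)
    W=P[near&(abs(P[:,2]-110)<5)&(C.max(1)>90)]
    f=least_squares(lambda p:np.maximum(np.hypot(W[:,0]-p[0],W[:,1]-p[1])-46,0)+0,[560,85]) 
    c,r=cv2.minEnclosingCircle(W[:,:2].astype(np.float32)); print(n,"wheel",len(W),W.mean(0).round(1),c,r)
    H=P[near&(P[:,2]>118)&(P[:,2]<158)&(C.max(1)<70)]
    print("handle",len(H),H.mean(0).round(1) if len(H) else 0,H.min(0).round() if len(H) else 0,H.max(0).round() if len(H) else 0)
    kk=ok&(np.hypot(P[:,0]-565,P[:,1]+165)<50)&(P[:,2]>52)&(P[:,2]<90)&(C.max(1)<70)
    K=P[kk];print("knob",len(K),K.mean(0).round(1),K.min(0).round(),K.max(0).round())
    B=P[ok&(abs(P[:,2]-14)<3)&(np.hypot(P[:,0]-560,P[:,1])<190)&(C.max(1)-C.min(1)<40)]
    rect=cv2.minAreaRect(B[:,:2].astype(np.float32));print("base",len(B),rect)
E
```

```text
scene wheel 1118 [554.2 106.  110. ] (550.0345458984375, 100.66649627685547) 45.93479537963867
handle 124 [565.2  66.2 141.2] [555.  60. 118.] [569.  73. 155.]
knob 135 [ 562.9 -168.8   73.1] [ 550. -179.   52.] [ 568. -161.   85.]
base 5619 ((582.6146850585938, -4.784423828125), (312.0541076660156, 243.57923889160156), 73.14509582519531)
side wheel 641 [549.   91.5 109.5] (551.3424072265625, 99.92313385009766) 47.021629333496094
handle 126 [561.5  62.1 137.8] [555.  59. 119.] [568.  71. 153.]
knob 243 [ 559.7 -175.3   70.7] [ 552. -181.   52.] [ 569. -162.   84.]
base 6305 ((547.0179443359375, 4.0534515380859375), (282.9347229003906, 351.14080810546875), 85.00198364257812)
```

```bash
python3 -m inch '[{"offset":[2.2,-1.3,0],"twist":0},{"offset":[2.2,-1.3,0],"twist":0},{"offset":[2.3,-1.2,1],"twist":0},{"offset":[0,0,1],"twist":0},{"offset":[0,0,0],"twist":0},{"offset":[0,0,0],"twist":0}]' 5 20
cat > look.py <<'E'
from h import *
import sys
def look(tag):
    s0=arm.get_state();s=snapshot("wrist")
    T=np.eye(4);T[:3,:3]=R(s0["tcp_rot"]);T[:3,3]=s0["tcp_pos"]
    M=T@np.array(s["mount"]);K=np.array(s["camera_matrix"]);d=s["depth"];v,u=np.mgrid[:400,:640]
    c=np.stack([(u-K[0,2])*d/K[0,0],(v-K[1,2])*d/K[1,1],d],-1)
    P=c@M[:3,:3].T+M[:3,3]
    cv2.imwrite(f"pics/{tag}.png",s["pixels"][...,::-1])
    return s,P,s0
E
python3 - <<'E'
from look import *
s,P,s0=look("w1");print(s0["tcp_pos"])
d=s["depth"]
for q in ("handle_mid","wheel","tray_top","clamp_knob"):
    print(q,[(np.round(x["point"]),round(x["confidence"],2)) for x in nets.spot_in(s,q)[:2]])
top=(d>0)&(abs(P[...,2]-152)<6)&(s["pixels"].max(2)<80)&(np.hypot(P[...,0]-551,P[...,1]-100)<60)
Q=P[top];print(len(Q),Q.mean(0),Q.min(0),Q.max(0)) if len(Q) else 0
W=(d>0)&(abs(P[...,2]-110)<4)&(np.hypot(P[...,0]-551,P[...,1]-100)<60);Q=P[W];print(len(Q),cv2.minEnclosingCircle(Q[:,:2].astype(np.float32)))
for n in("scene","side"):
    s=snapshot(n);Q=cloud(s);d=s["depth"]
    # tray plane
    for yaw in (-.09,):
        b=(Q-np.array([542,5.7,0]))@np.array([[np.cos(yaw),-np.sin(yaw),0],[np.sin(yaw),np.cos(yaw),0],[0,0,1]])
    m=(d>0)&(abs(b[...,0])<70)&(abs(b[...,1]+20)<46)&(abs(b[...,2]-70+.13*b[...,0])<5)&~((np.hypot(b[...,0],b[...,1]+20)<34))
    A=b[m];X=np.c_[A[:,:2],np.ones(len(A))];w=np.ones(len(A),bool)
    for i in range(5):
        k=np.linalg.lstsq(X[w],A[w,2],rcond=None)[0];w=abs(A[:,2]-X@k)<1.5
    print(n,len(A),w.sum(),k)
E
```

```text
t: 1.4
tcp_pos: [561.6, 66.8, 206.0]
tcp_rot: [-2.22, -2.222, 0.002]
force: [0.2, 0.4, -0.6]
width: 57.9
gripper_force: 0.0
[561.64763364  66.77902216 206.02729635]
handle_mid [(array([560.,  72., 151.]), 0.59)]
wheel [(array([553., 106., 109.]), 0.89), (array([ 561., -160.,   55.]), 0.65)]
tray_top [(array([552.,  -7.,  80.]), 0.8)]
clamp_knob [(array([ 561., -165.,   52.]), 0.73)]
396 [562.20104481  69.42163809 152.18110233] [554.44376529  60.98756688 146.00182708] [569.49736068  76.25240466 155.37038777]
8515 ((551.6394653320312, 101.3888931274414), 45.91181182861328)
scene 1567 1247 [-1.67214558e-01 -2.10062455e-03  7.02745624e+01]
side 1111 943 [-1.66911953e-01 -7.43592618e-04  7.04202715e+01]
```

View pics/w1.png

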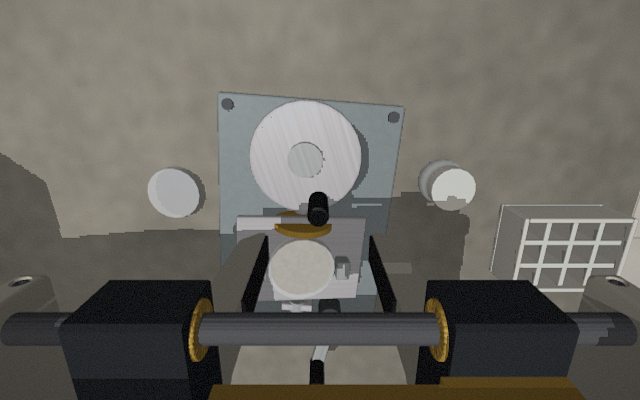

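The wrist view shows the handle at (317,208), midway between the fingers, and the wheel at (305,155). Going down to grip.

```bash
python3 -m inch '[{"offset":[0.07,0.07,2],"twist":0},{"offset":[0,0,2],"twist":0},{"offset":[0,0,2],"twist":0},{"offset":[0,0,1.9],"twist":0},{"offset":[0,0,0],"twist":0}]' 5 20
python3 -m inch '[{"offset":[0,0,0],"twist":0},{"offset":[0,0,0],"twist":0},{"offset":[0,0,0],"twist":0},{"offset":[0,0,0],"twist":0},{"offset":[0,0,0],"twist":0},{"offset":[0,0,0],"twist":0},{"offset":[0,0,0],"twist":0},{"offset":[0,0,0],"twist":0}]' 1 20
python3 - <<'E'
import numpy as np
a=-72
for i in range(4):
    pts=[35*np.exp(1j*np.radians(a-20*k-200*i)) for k in range(11)]
    d=np.diff(pts)/10
    print(",".join('{"offset":[%.2f,%.2f,0],"twist":0}'%(z.imag,z.real) for z in d))
E
```

```text
t: 2.17
tcp_pos: [560.0, 67.4, 123.2]
tcp_rot: [-2.219, -2.218, 0.008]
force: [-0.6, -0.3, -1.0]
width: 50.3
gripper_force: 0.0
t: 2.83
tcp_pos: [563.2, 67.7, 128.4]
tcp_rot: [2.221, 2.221, 0.001]
force: [0.0, -0.4, 4.9]
width: 15.4
gripper_force: 20.0
{"offset":[-0.17,-1.20,0],"twist":0},{"offset":[0.25,-1.19,0],"twist":0},{"offset":[0.64,-1.03,0],"twist":0},{"offset":[0.96,-0.75,0],"twist":0},{"offset":[1.16,-0.38,0],"twist":0},{"offset":[1.21,0.04,0],"twist":0},{"offset":[1.13,0.46,0],"twist":0},{"offset":[0.90,0.81,0],"twist":0},{"offset":[0.57,1.07,0],"twist":0},{"offset":[0.17,1.20,0],"twist":0}
{"offset":[-0.25,1.19,0],"twist":0},{"offset":[-0.64,1.03,0],"twist":0},{"offset":[-0.96,0.75,0],"twist":0},{"offset":[-1.16,0.38,0],"twist":0},{"offset":[-1.21,-0.04,0],"twist":0},{"offset":[-1.13,-0.46,0],"twist":0},{"offset":[-0.90,-0.81,0],"twist":0},{"offset":[-0.57,-1.07,0],"twist":0},{"offset":[-0.17,-1.20,0],"twist":0},{"offset":[0.25,-1.19,0],"twist":0}
{"offset":[0.64,-1.03,0],"twist":0},{"offset":[0.96,-0.75,0],"twist":0},{"offset":[1.16,-0.38,0],"twist":0},{"offset":[1.21,0.04,0],"twist":0},{"offset":[1.13,0.46,0],"twist":0},{"offset":[0.90,0.81,0],"twist":0},{"offset":[0.57,1.07,0],"twist":0},{"offset":[0.17,1.20,0],"twist":0},{"offset":[-0.25,1.19,0],"twist":0},{"offset":[-0.64,1.03,0],"twist":0}
{"offset":[-0.96,0.75,0],"twist":0},{"offset":[-1.16,0.38,0],"twist":0},{"offset":[-1.21,-0.04,0],"twist":0},{"offset":[-1.13,-0.46,0],"twist":0},{"offset":[-0.90,-0.81,0],"twist":0},{"offset":[-0.57,-1.07,0],"twist":0},{"offset":[-0.17,-1.20,0],"twist":0},{"offset":[0.25,-1.19,0],"twist":0},{"offset":[0.64,-1.03,0],"twist":0},{"offset":[0.96,-0.75,0],"twist":0}
```

```bash
python3 -m inch '[{"offset":[-0.17,-1.20,0],"twist":0},{"offset":[0.25,-1.19,0],"twist":0},{"offset":[0.64,-1.03,0],"twist":0},{"offset":[0.96,-0.75,0],"twist":0},{"offset":[0,0,0],"twist":0},{"offset":[0,0,0],"twist":0}]'
python3 -m inch '[{"offset":[1.16,-0.38,0],"twist":0},{"offset":[1.21,0.04,0],"twist":0},{"offset":[1.13,0.46,0],"twist":0},{"offset":[0,0,0],"twist":0},{"offset":[0,0,0],"twist":0}]'
```

```text
t: 3.33
tcp_pos: [520.0, 84.3, 128.4]
tcp_rot: [-2.221, -2.222, 0.003]
force: [-7.5, -4.6, 10.6]
width: 15.6
gripper_force: 20.0
t: 3.75
tcp_pos: [522.1, 120.6, 128.3]
tcp_rot: [-2.219, -2.222, -0.001]
force: [-3.7, 4.2, 9.5]
width: 15.6
gripper_force: 20.0
```

```bash
cat > chk.py <<'E'
import sys;from h import *
s=arm.get_state();c=np.array([551.3,100.7]);p=np.array(s["tcp_pos"])[:2]-c;r=np.hypot(*p);u=p/r;t=np.array([u[1],-u[0]]);f=np.array(s["force"])[:2]
print("ang %.0f r %.1f push %.1f rad %.1f w %.1f z %.0f t %.1f"%(np.degrees(np.arctan2(p[1],p[0])),r,-f@t,f@u,s["width"],s["force"][2],s["t"]))
sys.exit(-f@t>float(sys.argv[1]))
E
python3 chk.py 99
python3 -m inch '[{"offset":[0.90,0.81,0],"twist":0},{"offset":[0.57,1.07,0],"twist":0},{"offset":[0.17,1.20,0],"twist":0}]' >/dev/null && python3 chk.py 14 &&
python3 -m inch '[{"offset":[-0.25,1.19,0],"twist":0},{"offset":[-0.64,1.03,0],"twist":0},{"offset":[-0.96,0.75,0],"twist":0},{"offset":[-1.16,0.38,0],"twist":0},{"offset":[-1.21,-0.04,0],"twist":0},{"offset":[-1.13,-0.46,0],"twist":0},{"offset":[-0.90,-0.81,0],"twist":0},{"offset":[-0.57,-1.07,0],"twist":0},{"offset":[-0.17,-1.20,0],"twist":0},{"offset":[0.25,-1.19,0],"twist":0}]' >/dev/null && python3 chk.py 14 &&
python3 -m inch '[{"offset":[0.64,-1.03,0],"twist":0},{"offset":[0.96,-0.75,0],"twist":0},{"offset":[1.16,-0.38,0],"twist":0},{"offset":[1.21,0.04,0],"twist":0},{"offset":[1.13,0.46,0],"twist":0},{"offset":[0.90,0.81,0],"twist":0},{"offset":[0.57,1.07,0],"twist":0},{"offset":[0.17,1.20,0],"twist":0},{"offset":[-0.25,1.19,0],"twist":0},{"offset":[-0.64,1.03,0],"twist":0}]' >/dev/null && python3 chk.py 14 &&
python3 -m inch '[{"offset":[-0.96,0.75,0],"twist":0},{"offset":[-1.16,0.38,0],"twist":0},{"offset":[-1.21,-0.04,0],"twist":0},{"offset":[-1.13,-0.46,0],"twist":0},{"offset":[-0.90,-0.81,0],"twist":0},{"offset":[-0.57,-1.07,0],"twist":0},{"offset":[-0.17,-1.20,0],"twist":0},{"offset":[0.25,-1.19,0],"twist":0},{"offset":[0,0,0],"twist":0},{"offset":[0,0,0],"twist":0}]' >/dev/null ; python3 chk.py 14
cat > tilt.py <<'E'
from h import *
yaw=-.09
for n in("scene","side"):
    s=snapshot(n);Q=cloud(s);d=s["depth"];best=None
    b=(Q-np.array([542,5.7,0]))@np.array([[np.cos(yaw),-np.sin(yaw),0],[np.sin(yaw),np.cos(yaw),0],[0,0,1]])
    for sl in np.arange(-.18,.03,.01):
        m=(d>0)&(abs(b[...,0])<70)&(abs(b[...,1]+20)<46)&(abs(b[...,2]-70-sl*b[...,0])<4)&(np.hypot(b[...,0],b[...,1]+20)>34)
        A=b[m]
        if len(A)<100: continue
        X=np.c_[A[:,:2],np.ones(len(A))];w=np.ones(len(A),bool)
        for i in range(6):
            k=np.linalg.lstsq(X[w],A[w,2],rcond=None)[0];w=abs(A[:,2]-X@k)<1.5
        if best is None or w.sum()>best[0]: best=(w.sum(),k)
    print(n,best)
E
python3 tilt.py
```

```text
ang 146 r 35.3 push -1.3 rad 5.4 w 15.6 z 10 t 3.8
ang 87 r 35.4 push 2.9 rad -6.2 w 16.2 z 5 t 4.0
ang 87 r 35.4 push 2.9 rad -6.2 w 16.2 z 5 t 4.0
scene (np.int64(1230), array([-1.49357567e-01, -2.86121023e-03,  7.01146811e+01]))
side (np.int64(975), array([-1.47816036e-01, -1.56734183e-03,  7.02700629e+01]))False
False
False
```

```bash
sed -i 's/sys.exit(.*/sys.exit(int(-f@t>float(sys.argv[1])))/' chk.py
python3 -m inch '[{"offset":[-0.25,1.19,0],"twist":0},{"offset":[-0.64,1.03,0],"twist":0},{"offset":[-0.96,0.75,0],"twist":0},{"offset":[-1.16,0.38,0],"twist":0},{"offset":[-1.21,-0.04,0],"twist":0},{"offset":[-1.13,-0.46,0],"twist":0},{"offset":[-0.90,-0.81,0],"twist":0},{"offset":[-0.57,-1.07,0],"twist":0},{"offset":[-0.17,-1.20,0],"twist":0},{"offset":[0.25,-1.19,0],"twist":0}]' >/dev/null && python3 chk.py 14 &&
python3 -m inch '[{"offset":[0.64,-1.03,0],"twist":0},{"offset":[0.96,-0.75,0],"twist":0},{"offset":[1.16,-0.38,0],"twist":0},{"offset":[1.21,0.04,0],"twist":0},{"offset":[1.13,0.46,0],"twist":0},{"offset":[0.90,0.81,0],"twist":0},{"offset":[0.57,1.07,0],"twist":0},{"offset":[0.17,1.20,0],"twist":0},{"offset":[-0.25,1.19,0],"twist":0},{"offset":[-0.64,1.03,0],"twist":0}]' >/dev/null && python3 chk.py 14 &&
python3 -m inch '[{"offset":[-0.96,0.75,0],"twist":0},{"offset":[-1.16,0.38,0],"twist":0},{"offset":[-1.21,-0.04,0],"twist":0},{"offset":[-1.13,-0.46,0],"twist":0},{"offset":[-0.90,-0.81,0],"twist":0},{"offset":[-0.57,-1.07,0],"twist":0},{"offset":[-0.17,-1.20,0],"twist":0},{"offset":[0.25,-1.19,0],"twist":0},{"offset":[0,0,0],"twist":0},{"offset":[0,0,0],"twist":0}]' >/dev/null ; python3 chk.py 14
python3 tilt.py
```

```text
ang -110 r 35.5 push 3.2 rad -0.7 w 15.6 z 3 t 4.9
ang 48 r 35.2 push 2.6 rad -8.2 w 15.6 z 7 t 5.8
ang -111 r 35.3 push 0.3 rad 3.6 w 15.2 z 8 t 6.6
scene (np.int64(1211), array([-8.32187920e-02, -1.73543444e-03,  7.00500150e+01]))
side (np.int64(997), array([-8.21051602e-02,  4.63353110e-04,  7.00425587e+01]))
```

```bash

python3 -m inch '[{"offset":[0.64,-1.03,0],"twist":0},{"offset":[0.96,-0.75,0],"twist":0},{"offset":[1.16,-0.38,0],"twist":0},{"offset":[1.21,0.04,0],"twist":0},{"offset":[1.13,0.46,0],"twist":0},{"offset":[0.90,0.81,0],"twist":0},{"offset":[0.57,1.07,0],"twist":0},{"offset":[0.17,1.20,0],"twist":0},{"offset":[-0.25,1.19,0],"twist":0},{"offset":[-0.64,1.03,0],"twist":0}]' >/dev/null && python3 chk.py 14 &&
python3 -m inch '[{"offset":[-0.96,0.75,0],"twist":0},{"offset":[-1.16,0.38,0],"twist":0},{"offset":[-1.21,-0.04,0],"twist":0},{"offset":[-1.13,-0.46,0],"twist":0},{"offset":[-0.90,-0.81,0],"twist":0},{"offset":[-0.57,-1.07,0],"twist":0},{"offset":[-0.17,-1.20,0],"twist":0},{"offset":[0.25,-1.19,0],"twist":0}]' >/dev/null && python3 chk.py 14 && 
python3 -m inch '[{"offset":[0.64,-1.03,0],"twist":0},{"offset":[0.96,-0.75,0],"twist":0},{"offset":[1.16,-0.38,0],"twist":0},{"offset":[1.21,0.04,0],"twist":0},{"offset":[1.13,0.46,0],"twist":0},{"offset":[0.90,0.81,0],"twist":0},{"offset":[0.57,1.07,0],"twist":0},{"offset":[0.17,1.20,0],"twist":0},{"offset":[-0.25,1.19,0],"twist":0},{"offset":[-0.64,1.03,0],"twist":0}]' >/dev/null
python3 -m inch '[{"offset":[0,0,0],"twist":0},{"offset":[0,0,0],"twist":0}]' >/dev/null; python3 chk.py 14
python3 tilt.py
python3 - <<'E'
import numpy as np
a=48
pts=[35*np.exp(1j*np.radians(a-5*k)) for k in range(61)]
for k,z in enumerate(np.diff(pts)/10): print("%d:%.2f,%.2f"%(a-5*k,z.imag,z.real),end="  ")
E
```

```text
ang 48 r 35.3 push 2.4 rad -9.1 w 15.4 z 8 t 7.5
ang -110 r 35.4 push 3.4 rad -0.4 w 15.7 z 3 t 8.2
ang 46 r 35.0 push 0.3 rad -3.8 w 15.5 z 7 t 9.2
scene (np.int64(1210), array([-1.75018658e-02, -2.10243640e-03,  6.99436631e+01]))
side (np.int64(990), array([-1.64959097e-02,  3.57574146e-04,  6.97633984e+01]))
48:-0.21,0.22  43:-0.23,0.20  38:-0.25,0.18  33:-0.26,0.15  28:-0.28,0.13  23:-0.29,0.11  18:-0.29,0.08  13:-0.30,0.06  8:-0.30,0.03  3:-0.31,0.00  -2:-0.30,-0.02  -7:-0.30,-0.05  -12:-0.30,-0.08  -17:-0.29,-0.10  -22:-0.28,-0.13  -27:-0.27,-0.15  -32:-0.25,-0.17  -37:-0.24,-0.19  -42:-0.22,-0.21  -47:-0.20,-0.23  -52:-0.18,-0.25  -57:-0.15,-0.26  -62:-0.13,-0.28  -67:-0.11,-0.29  -72:-0.08,-0.29  -77:-0.06,-0.30  -82:-0.03,-0.30  -87:-0.00,-0.31  -92:0.02,-0.30  -97:0.05,-0.30  -102:0.08,-0.30  -107:0.10,-0.29  -112:0.13,-0.28  -117:0.15,-0.27  -122:0.17,-0.25  -127:0.19,-0.24  -132:0.21,-0.22  -137:0.23,-0.20  -142:0.25,-0.18  -147:0.26,-0.15  -152:0.28,-0.13  -157:0.29,-0.11  -162:0.29,-0.08  -167:0.30,-0.06  -172:0.30,-0.03  -177:0.31,-0.00  -182:0.30,0.02  -187:0.30,0.05  -192:0.30,0.08  -197:0.29,0.10  -202:0.28,0.13  -207:0.27,0.15  -212:0.25,0.17  -217:0.24,0.19  -222:0.22,0.21  -227:0.20,0.23  -232:0.18,0.25  -237:0.15,0.26  -242:0.13,0.28  -247:0.11,0.29
```

```bash
Z='{"offset":[0,0,0],"twist":0}'; 
python3 -m inch '[{"offset":[-0.21,0.22,0],"twist":0},{"offset":[0,0,0],"twist":0}]' >/dev/null && python3 chk.py 5 &&
python3 -m inch '[{"offset":[-0.23,0.20,0],"twist":0},{"offset":[0,0,0],"twist":0}]' >/dev/null && python3 chk.py 5 &&
python3 -m inch '[{"offset":[-0.25,0.18,0],"twist":0},{"offset":[0,0,0],"twist":0}]' >/dev/null && python3 chk.py 5 &&
python3 -m inch '[{"offset":[-0.26,0.15,0],"twist":0},{"offset":[0,0,0],"twist":0}]' >/dev/null && python3 chk.py 5 &&
python3 -m inch '[{"offset":[-0.28,0.13,0],"twist":0},{"offset":[0,0,0],"twist":0}]' >/dev/null && python3 chk.py 5 &&
python3 -m inch '[{"offset":[-0.29,0.11,0],"twist":0},{"offset":[0,0,0],"twist":0}]' >/dev/null && python3 chk.py 5 &&
python3 -m inch '[{"offset":[-0.29,0.08,0],"twist":0},{"offset":[0,0,0],"twist":0}]' >/dev/null && python3 chk.py 5 &&
python3 -m inch '[{"offset":[-0.30,0.06,0],"twist":0},{"offset":[0,0,0],"twist":0}]' >/dev/null && python3 chk.py 5 &&
python3 -m inch '[{"offset":[-0.30,0.03,0],"twist":0},{"offset":[0,0,0],"twist":0}]' >/dev/null && python3 chk.py 5 &&
python3 -m inch '[{"offset":[-0.31,0,0],"twist":0},{"offset":[0,0,0],"twist":0}]' >/dev/null && python3 chk.py 5; echo end
```

```text
ang 42 r 34.9 push 2.1 rad -4.7 w 15.2 z 9 t 9.5
ang 38 r 34.9 push 1.5 rad -4.6 w 15.6 z 8 t 9.6
ang 33 r 34.9 push 2.6 rad -3.4 w 15.8 z 9 t 9.8
ang 28 r 34.9 push 2.6 rad -4.1 w 15.3 z 9 t 10.0
ang 23 r 34.9 push 2.5 rad -5.1 w 15.7 z 9 t 10.1
ang 18 r 34.8 push 2.3 rad -4.1 w 15.4 z 9 t 10.3
ang 13 r 34.8 push 2.2 rad -4.6 w 15.3 z 8 t 10.5
ang 9 r 34.8 push 2.7 rad -5.0 w 15.7 z 8 t 10.6
ang 4 r 34.9 push 2.3 rad -4.4 w 15.5 z 8 t 10.8
ang -1 r 34.8 push 0.7 rad -4.6 w 15.5 z 8 t 11.0
end
```

Consistent low push; continue.

```bash

python3 -m inch '[{"offset":[-0.30,-0.02,0],"twist":0},{"offset":[0,0,0],"twist":0}]' >/dev/null && python3 chk.py 5 &&
python3 -m inch '[{"offset":[-0.30,-0.05,0],"twist":0},{"offset":[0,0,0],"twist":0}]' >/dev/null && python3 chk.py 5 &&
python3 -m inch '[{"offset":[-0.30,-0.08,0],"twist":0},{"offset":[0,0,0],"twist":0}]' >/dev/null && python3 chk.py 5 &&
python3 -m inch '[{"offset":[-0.29,-0.10,0],"twist":0},{"offset":[0,0,0],"twist":0}]' >/dev/null && python3 chk.py 5 &&
python3 -m inch '[{"offset":[-0.28,-0.13,0],"twist":0},{"offset":[0,0,0],"twist":0}]' >/dev/null && python3 chk.py 5 &&
python3 -m inch '[{"offset":[-0.27,-0.15,0],"twist":0},{"offset":[0,0,0],"twist":0}]' >/dev/null && python3 chk.py 5 &&
python3 -m inch '[{"offset":[-0.25,-0.17,0],"twist":0},{"offset":[0,0,0],"twist":0}]' >/dev/null && python3 chk.py 5 &&
python3 -m inch '[{"offset":[-0.24,-0.19,0],"twist":0},{"offset":[0,0,0],"twist":0}]' >/dev/null && python3 chk.py 5 &&
python3 -m inch '[{"offset":[-0.22,-0.21,0],"twist":0},{"offset":[0,0,0],"twist":0}]' >/dev/null && python3 chk.py 5 &&
python3 -m inch '[{"offset":[-0.20,-0.23,0],"twist":0},{"offset":[0,0,0],"twist":0}]' >/dev/null && python3 chk.py 5 &&
python3 -m inch '[{"offset":[-0.18,-0.25,0],"twist":0},{"offset":[0,0,0],"twist":0}]' >/dev/null && python3 chk.py 5 &&
python3 -m inch '[{"offset":[-0.15,-0.26,0],"twist":0},{"offset":[0,0,0],"twist":0}]' >/dev/null && python3 chk.py 5 &&
python3 -m inch '[{"offset":[-0.13,-0.28,0],"twist":0},{"offset":[0,0,0],"twist":0}]' >/dev/null && python3 chk.py 5 &&
python3 -m inch '[{"offset":[-0.11,-0.29,0],"twist":0},{"offset":[0,0,0],"twist":0}]' >/dev/null && python3 chk.py 5; echo end
```

```text
ang -6 r 34.8 push 1.4 rad -4.8 w 15.5 z 8 t 11.1
ang -10 r 34.8 push 5.9 rad -4.3 w 15.9 z 6 t 11.3
end
```

```bash

python3 -m inch '[{"offset":[0,0,0],"twist":0},{"offset":[0,0,0],"twist":0}]' >/dev/null; python3 chk.py 7 &&
python3 -m inch '[{"offset":[-0.10,-0.02,0],"twist":0},{"offset":[0,0,0],"twist":0}]' >/dev/null && python3 chk.py 7 &&
python3 -m inch '[{"offset":[-0.10,-0.02,0],"twist":0},{"offset":[0,0,0],"twist":0}]' >/dev/null && python3 chk.py 7 
python3 tilt.py
```

```text
ang -9 r 34.8 push 5.4 rad -4.2 w 15.6 z 7 t 11.5
ang -10 r 34.8 push 6.2 rad -3.9 w 15.7 z 7 t 11.6
ang -12 r 34.8 push 8.2 rad -4.7 w 15.8 z 6 t 11.8
scene (np.int64(1190), array([-1.15358140e-02, -5.07625444e-04,  6.99438553e+01]))
side (np.int64(988), array([-1.10433304e-02,  8.29342179e-04,  6.98136846e+01]))
```

```bash

python3 -m inch '[{"offset":[0,0,0],"twist":0},{"offset":[0,0,0],"twist":0},{"offset":[0,0,0],"twist":0},{"offset":[0,0,0],"twist":0},{"offset":[0,0,0],"twist":0}]' >/dev/null; python3 chk.py 7
python3 -m inch '[{"offset":[0.2,0.03,0],"twist":0},{"offset":[0,0,0],"twist":0},{"offset":[0,0,0],"twist":0}]' >/dev/null; python3 chk.py 7
python3 -m inch '[{"offset":[0,0,0],"twist":0},{"offset":[0,0,0],"twist":0},{"offset":[0,0,0],"twist":0},{"offset":[0,0,0],"twist":0},{"offset":[0,0,-2],"twist":0},{"offset":[0,0,-2],"twist":0},{"offset":[0,0,-3],"twist":0},{"offset":[0,0,-3],"twist":0},{"offset":[0,0,0],"twist":0},{"offset":[0,0,0],"twist":0}]' 4.5
python3 - <<'E'
from h import *
for n in("scene","side"):
    s=snapshot(n);P=cloud(s).reshape(-1,3);C=s["pixels"].reshape(-1,3).astype(int);ok=s["depth"].ravel()>0
    K=P[ok&(np.hypot(P[:,0]-561,P[:,1]+171)<25)&(P[:,2]>52)&(P[:,2]<90)&(C.max(1)<70)];print("knob",len(K),K.mean(0).round(1),K.min(0).round(),K.max(0).round())
    cv2.imwrite(f"pics/{n}2.png",cv2.resize(s["pixels"][120:300,180:430] if n=="scene" else s["pixels"][150:330,200:450],None,fx=3,fy=3)[...,::-1])
    K=P[ok&(abs(P[:,2]-49)<2.5)&(np.hypot(P[:,0]-575,P[:,1]+140)<60)];print("bar",len(K),K.mean(0).round(1),cv2.minAreaRect(K[:,:2].astype(np.float32)))
E
```

```text
ang -11 r 34.8 push 7.9 rad -3.1 w 15.5 z 6 t 12.3
ang -9 r 34.8 push 4.6 rad -3.8 w 15.5 z 7 t 12.6
t: 13.4
tcp_pos: [587.5, 93.7, 230.2]
tcp_rot: [2.219, 2.219, 0.006]
force: [-0.4, -0.3, 0.1]
width: 44.8
gripper_force: 0.0
knob 132 [ 562.9 -169.2   73.3] [ 551. -179.   52.] [ 568. -162.   85.]
bar 279 [ 570.5 -128.6   49.3] ((570.95361328125, -135.18679809570312), (79.4268798828125, 24.865108489990234), 81.22955322265625)
knob 239 [ 559.8 -175.4   70.9] [ 552. -180.   52.] [ 568. -163.   84.]
bar 193 [ 574.1 -122.2   49.3] ((570.41357421875, -136.96273803710938), (87.1215591430664, 23.30437469482422), 78.3559799194336)
```

View pics/scene2.png

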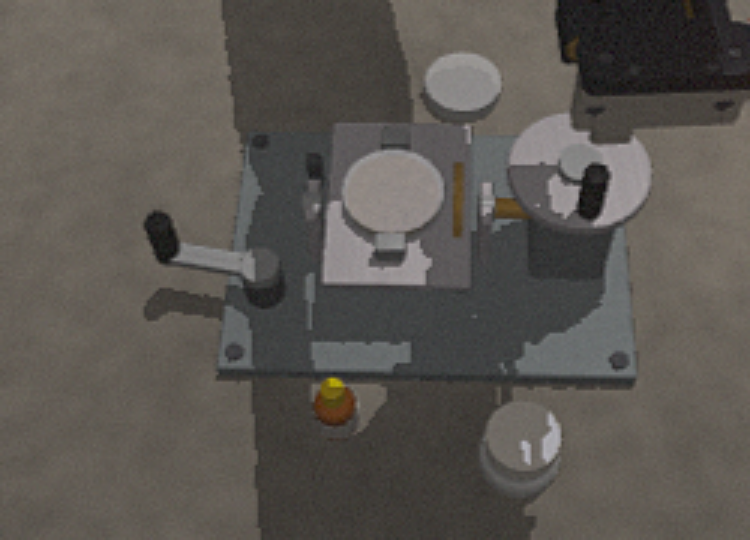

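The crop shows the tray level, the clamp knob at (160,235) and the pivot at (265,265), consistent with the depth estimate. Moving above the knob.

```bash

python3 -m inch '[{"offset":[-3.32,-0.34,0],"twist":0},{"offset":[-3.32,-0.34,0],"twist":0},{"offset":[-3.32,-0.34,0],"twist":0},{"offset":[-3.32,-0.34,0],"twist":0},{"offset":[-3.32,-0.34,0],"twist":0},{"offset":[-3.32,-0.34,0],"twist":0},{"offset":[-3.32,-0.34,0],"twist":0},{"offset":[-3.32,-0.34,0],"twist":0},{"offset":[0,0,2],"twist":0},{"offset":[0,0,2],"twist":0}]' 5 8
python3 -m inch '[{"offset":[0,0,2],"twist":0},{"offset":[0,0,2],"twist":0},{"offset":[0,0,0],"twist":0},{"offset":[0,0,0],"twist":0}]'
python3 - <<'E'
from look import *
s,P,s0=look("w2");d=s["depth"]
print(s0["tcp_pos"],[(np.round(x["point"]),round(x["confidence"],2)) for x in nets.spot_in(s,"clamp_knob")[:2]])
Q=P[(d>0)&(abs(P[...,2]-82)<5)&(s["pixels"].max(2)<80)&(np.hypot(P[...,0]-560,P[...,1]+171)<30)];print(len(Q),Q.mean(0),Q.min(0),Q.max(0))
E
```

```text
t: 14.33
tcp_pos: [558.3, -174.2, 186.5]
tcp_rot: [2.225, 2.217, -0.0]
force: [1.0, 0.1, 0.5]
width: 50.3
gripper_force: 0.0
t: 14.67
tcp_pos: [556.8, -171.0, 144.8]
tcp_rot: [-2.218, -2.218, 0.004]
force: [-0.1, -0.3, 0.9]
width: 49.7
gripper_force: 0.0
[ 556.77745545 -171.03677346  144.83593773] [(array([ 565., -136.,   49.]), 0.75)]
451 [ 560.36699243 -168.8466546    82.47833467] [ 551.85457428 -178.25081775   77.34713135] [ 569.06273445 -160.78533618   85.28509722]
```

View pics/w2.png

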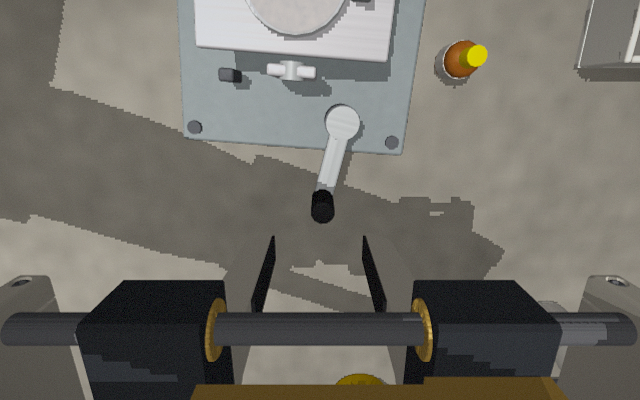

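The wrist view shows the knob at (322,207), centred between the fingers, and the lever running to the pivot at (342,122). Descending, checking what stands near the path first.

```bash
python3 - <<'E'
from look import *
s,P,s0=look("w3")
for u,v in((230,75),(290,70),(342,122),(322,205),(360,380)): print(u,v,P[v,u].round())
print(s0["tcp_pos"])
c=np.array([572.5,-109]);a=.19;pts=[c+64*np.array([-np.sin(x),-np.cos(x)]) for x in np.linspace(.19,1.31,11)]
print(pts[0],pts[-1]);print(" ".join("[%.2f,%.2f,0]"%(d[1]/10,d[0]/10) for d in np.diff(pts,axis=0)))
E
python3 -m inch '[{"offset":[0.03,0.3,2],"twist":0},{"offset":[0,0,2],"twist":0},{"offset":[0,0,2],"twist":0},{"offset":[0,0,2.3],"twist":0},{"offset":[0,0,0],"twist":0},{"offset":[0,0,0],"twist":0}]'
python3 -m inch '[{"offset":[0,0,0],"twist":0},{"offset":[0,0,0],"twist":0},{"offset":[0,0,0],"twist":0},{"offset":[0,0,0],"twist":0},{"offset":[0,0,0],"twist":0},{"offset":[0,0,0],"twist":0},{"offset":[0,0,0],"twist":0}]' 1.2 8
```

```text
230 75 [492. -73.  43.]
290 70 [540. -72.  71.]
342 122 [ 578. -108.   49.]
322 205 [ 563. -166.   83.]
360 380 [ 609. -404.   17.]
[ 558.9556623  -171.7842341   148.17299712]
[ 560.41303072 -171.84827105] [ 510.6641631  -125.50240208]
[0.17,-0.69,0] [0.25,-0.67,0] [0.32,-0.64,0] [0.39,-0.60,0] [0.46,-0.55,0] [0.52,-0.50,0] [0.57,-0.44,0] [0.61,-0.37,0] [0.65,-0.30,0] [0.68,-0.22,0]
t: 15.32
tcp_pos: [561.5, -171.2, 64.7]
tcp_rot: [-2.22, -2.221, 0.001]
force: [0.3, -0.0, 0.1]
width: 50.2
gripper_force: 0.0
t: 15.9
tcp_pos: [561.9, -171.9, 65.3]
tcp_rot: [2.221, 2.221, -0.0]
force: [-2.9, -1.5, 5.4]
width: 17.6
gripper_force: 8.0
```

```bash

python3 -m inch '[{"offset":[0.17,-0.69,0],"twist":0},{"offset":[0.25,-0.67,0],"twist":0},{"offset":[0.32,-0.64,0],"twist":0},{"offset":[0.39,-0.60,0],"twist":0},{"offset":[0.46,-0.55,0],"twist":0},{"offset":[0,0,0],"twist":0}]'
python3 -m inch '[{"offset":[0.52,-0.50,0],"twist":0},{"offset":[0.57,-0.44,0],"twist":0},{"offset":[0.61,-0.37,0],"twist":0},{"offset":[0.65,-0.30,0],"twist":0},{"offset":[0,0,0],"twist":0}]'
```

```text
t: 16.4
tcp_pos: [529.3, -154.5, 65.0]
tcp_rot: [-2.221, -2.221, -0.0]
force: [-1.9, -0.2, 5.8]
width: 17.6
gripper_force: 8.0
t: 16.82
tcp_pos: [513.7, -130.5, 64.8]
tcp_rot: [-2.22, -2.222, -0.001]
force: [1.5, 1.9, 4.0]
width: 17.9
gripper_force: 8.0
```

```bash

python3 -m inch '[{"offset":[0.34,-0.11,0],"twist":0},{"offset":[0,0,0],"twist":0}]'
python3 -m inch '[{"offset":[0.34,-0.09,0],"twist":0},{"offset":[0,0,0],"twist":0}]'
```

```text
t: 16.98
tcp_pos: [513.6, -129.2, 64.9]
tcp_rot: [2.219, 2.22, -0.0]
force: [4.5, -5.5, 1.5]
width: 17.6
gripper_force: 8.0
t: 17.15
tcp_pos: [513.6, -126.5, 65.2]
tcp_rot: [2.218, 2.218, 0.0]
force: [8.9, -8.3, -1.4]
width: 17.5
gripper_force: 8.0
```

```bash

python3 -m inch '[{"offset":[0,0,0],"twist":0},{"offset":[0,0,0],"twist":0},{"offset":[0,0,0],"twist":0},{"offset":[0,0,0],"twist":0},{"offset":[0,0,0],"twist":0},{"offset":[0,0,0],"twist":0},{"offset":[0,0,-3],"twist":0},{"offset":[0,0,-3],"twist":0},{"offset":[0,0,-3],"twist":0},{"offset":[0,0,-3],"twist":0}]' 5
python3 -m inch '[{"offset":[-2,0,-2],"twist":0},{"offset":[-2,0,-2],"twist":0},{"offset":[0,0,0],"twist":0},{"offset":[0,0,0],"twist":0},{"offset":[0,0,0],"twist":0}]'
python3 tilt.py
python3 - <<'E'
from h import *
s=snapshot("side");P=cloud(s);d=s["depth"];Q=P[(d>0)&(np.hypot(P[...,0]-512,P[...,1]+127)<40)&(P[...,2]>52)&(P[...,2]<90)&(s["pixels"].max(2)<80)];print(len(Q),Q.mean(0))
cv2.imwrite("pics/side3.png",cv2.resize(s["pixels"][150:330,200:450],None,fx=3,fy=3)[...,::-1])
s=snapshot("scene");cv2.imwrite("pics/scene3.png",s["pixels"][...,::-1])
E
```

```text
t: 17.98
tcp_pos: [511.7, -125.1, 185.7]
tcp_rot: [-2.221, -2.221, 0.0]
force: [0.6, -0.7, -0.7]
width: 49.8
gripper_force: 0.0
t: 18.4
tcp_pos: [511.7, -164.7, 223.5]
tcp_rot: [-2.221, -2.22, 0.0]
force: [-0.4, -0.3, 0.2]
width: 49.7
gripper_force: 0.0
scene (np.int64(1184), array([-1.22554620e-02, -2.12796760e-03,  6.99455379e+01]))
side (np.int64(990), array([-1.12819879e-02, -4.59086128e-04,  6.97410235e+01]))
227 [ 514.92491153 -131.62004334   71.35460145]
```

View pics/side3.png

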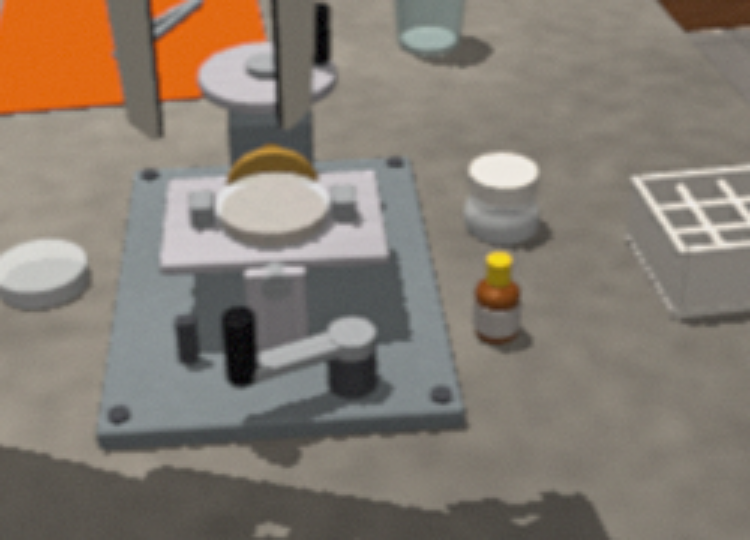

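The crop shows the lever swung over with its knob at (240,345), the tray level, and everything else standing undisturbed. Handing in.

```bash
python3 -c "
from rig import ticket
print(ticket.job_done())"
```

```text
the job is handed in; nothing more can be done
None
```

I wound the tray up until the push at the handle rose to about 8 N at the stop, then swung the clamp lever to its end stop, released it, backed the arm clear and handed the job in at about 18.5 s; the verdict was not reported back.

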